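# Slide the component board home and latch it

### The arm

A 6-joint arm with a two-finger parallel gripper is mounted at the origin on the work surface. World frame = base frame: x ahead of the robot, y to its left, z up, the work surface at z = 0. Lengths are in m, angles in rad, forces in N, time in s.
With the tool pointing down it reaches from about 0.375 to 0.975 m from the base axis. Payload 3.8 kg.
Tool frame: the origin (TCP) lies midway between the tips of the shut fingers; the grasp point (between the pads) lies 19 mm behind it; x points along the fingers, z is the direction in which the jaws open and shut, and the axes are right-handed (so a half turn about x gives the same grasp; the last joint's range is limited). The gripper opens to 85 mm and grips with 20 to 120 N. Pads are 22 mm wide; open, the fingers measure 114 mm over their backs; the gripper's body (76 mm by 85 mm) begins 54 mm behind the grasp point. The pads swing forward as they close: fully open they stand 13 mm farther back than shut.
Start: joints at [-1.318, 0.264, 1.604, -0, 1.274, -0.037], TCP at [0.193, -0.647, 0.231] pointing down, gripper open.
Joint ranges: [-2.63, 2.63], [-0.94, 2.18], [0.31, 2.57], [-1.31, 4.45], [0, 2.66], [-2.55, 2.55]. Speed limits (rad/s): [2.57, 2.57, 3.14, 3.14, 3.14, 3.14].

### API

Orientations are given as a rotation vector (axis times angle).
In Python, from workcell import * gives the robot as it stands. The module is installed in compiled form; this text tells all that it offers.
- The arm moves only by the tool carry_out, never from a script. Its arguments are lists of equal length, an entry for each row: "offset": the shift along the tool's x, y, z in cm, a list of three; "delta_rot": the turn, a rotation vector about the tool's x, y, z in degrees, a list of three. A call has exactly 5 rows; each row shifts and turns the commanded pose from where the row before left it, along the tool's axes as they then stand; what a row does not reach is not made up. A row lasts 1/12 s, in which the tool goes at most 41.7 mm and 7.16 degrees, less where a joint would pass 70% of its speed; a pose out of reach is approached as far as the arm can. A call is refused whole if a number of a shift passes 4.17 or a number of a turn 7.16, either way. A call with a gripper value outside its range is refused whole. "fingers" is the opening, from -1 (shut) to 1 (fully open), set as the call begins (left out, the last holds). The fingers move at their own pace and stop on an object; "newtons" is the grip in N (left out, the last holds). Time passes only in rows, so rows that do not move let the fingers close, or fill a call up. It gives the time, the measured TCP pose, the force and the opening at its end, in the units of the state.
- read_state(): the state, without advancing time (a new reading comes with each control period).
- read_camera(name): name is "scene" or "top" or "wrist"; returns (picture, depth): 420x560x3 uint8, red, green, blue; 420x560 float32, m along the optical axis (not along the pixel's ray), 0 where there is no reading.
- get_calibration(name): a dict with "fx", "fy", "cx", "cy" (pixels), "distortion" ([k1, k2, p1, p2, k3] as OpenCV has them; the pictures are not rectified), "R" (3x3) and "t" (3): a world point X has camera coordinates R X + t; the wrist camera has in their place "mount" (4x4, takes a point from camera to tool coordinates, whose origin is the TCP and whose axes are the tool frame's). Camera axes: x right, y down, z forward; pixel columns grow to the right and rows downward; lengths in m; the calibration is good to about 2 mm. A picture is of the moment at which its call begins: read the wrist's pose just before it. get_calibration takes no time and is no camera call.
- finish_job(): hands the job in, once; it reports no verdict.
The state is a dict: "time": time; "q": joint angles; "joint_vel": joint speeds; "joint_torque": joint torques, N m; "tool_pos": TCP position; "tcp_rot": TCP orientation; "wrist_force": force on the tool from outside, world axes, zero at the start; "torque": the same for the moment, N m; "width": opening from 0.0 (shut) to 1.0 (fully open).
Only numpy, scipy, OpenCV 4.12 (cv2) and the standard library are available. Lean on these libraries where they do the work, as an engineer would, in place of code of your own. Each camera call takes 0.05 s, during which the arm holds its last target. There are 200 camera calls.

### The job

With your fingertips, gently push the component board along its runners by its black front strip until you feel it drop into the locating notches and its strip lies flush with the cabinet walls. Then push the keeper by its red post until it lies fully across the strip. Don't lift or force the board, touch none of the components on it, and leave the loose tools and parts where they are.

Things in the scene. Friction and masses are not known exactly. Their poses are not given: they have to be found in the camera images.
- bay: Open-topped plywood cabinet bay, black outside, fixed. Its +x is the way the board slides home (roughly world +y), +y roughly towards the robot, z up; origin on the bench below the board's home. x -215 (open end) to 195 mm, y -95 to 95. Side walls along x at |y| 75 to 93, tops z = 90; floor z = 12. Cross panel at x = 102 to 120 stops the board; behind it a deck, top z = 60.
- bay_home (a point): Where the board's origin lies when home: x 0, y 0, z 41 mm in the bay's frame. Inside each wall runs a runner, |y| 53 to 75, top z = 50, from x -215 to 102, with two locating notches 30 mm long (x) and 9 mm deep (floor z = 41), centred at x = -75 and +75.
- board: Component board, loose on the runners, 0.6 to 1 kg: plywood plate 200 (x) x 144 x 10 mm, its top 22 mm above the origin, on two cross battens 24 mm long (x), 12 high, at x = -75 and +75. Origin: mid-plate at the battens' underside; axes as the bay's. In the bay's frame it slides at z = 50, starts at x = -100 to -50, and at x = 0 (3 mm either way) drops by itself to z = 41. Slides with 2 to 12 N.
- board_front (a point): Centre of the front face (looks to the bay's -x) of the black strip on the board's trailing edge: 12 mm thick, 144 wide (y), 37 high, its top 18.5 mm above this point. Push here towards the bay's +x. Before the drop it is at z = 80.5 mm in the bay's frame; home it is at x = -112, z = 71.5 and the strip's top is level with the wall tops.
- parts: Electronic components fixed on the board, not to be touched: aluminium power supply (28 mm high) and black heat sink (39 mm) on the half beyond x = -13 mm, orange terminals (26 mm high) at x -48 to -12, y -60 to 20. Origin: centre of the plate's top face, axes as the board's.
- keeper (a joint): Aluminium turn-button on the wall nearer the robot (bay +y): bar 68 x 16 x 12 mm on a vertical pivot. Radians: 0 open, along the wall, pointing to the bay's +x; positive turns its free end inwards (bay -y); stop at 1.57, fully across the strip. Starts -0.3 to 0.15. Light friction (about 1 N at the post), stays where left. Bar z 93 to 105 mm: it passes over the strip only once the board has dropped.
- keeper_pivot (a point): Pivot of the keeper on the wall top, at x = -106, y = 84, z = 90 mm in the bay's frame.
- keeper_post (a point): Middle of the red upright post on the keeper: 14 mm diameter, 25 mm high (z = 105 to 130 mm in the bay's frame), 50 mm from the pivot. To close, follow it round the pivot, pushing first towards the bay's -y and at the last towards its -x.
- jar: Small lidded jar, 42 mm diameter, 55 mm high, loose on the deck of the bay; origin at centre of its underside. Leave alone.
- relay: Small clear relay, 28 x 22 x 34 mm, loose on the deck; origin at centre of its underside. Leave alone.
- meter: Yellow multimeter lying on the bench, 180 (its x) x 88 x 46 mm, origin at centre of its underside. Leave alone.
- screwdriver: Red-handled screwdriver, 190 mm long along its x, lying on the bench. Leave alone.
- spool: Solder spool, 56 mm diameter, 44 mm high, standing on the bench; origin at centre of its underside. Leave alone.
- bin: Yellow open bin, 110 (its x) x 80 x 45 mm; origin at centre of its underside. Leave alone.
- pliers: Blue-handled pliers, about 140 mm long along their x, lying on the bench, 14 mm high. Leave alone.

How it is judged:
By the outcome, as a careful person would: the job done as asked, in the order asked, and still so for the second after the job is handed in, with the robot touching nothing.
It also fails if it takes over 56 s, if anything falls off the work surface, if the arm or the gripper's body presses on something with over 40 N, if the wrist force passes 120 N, or if a joint passes its speed limit or range.

## Working session

There is one attempt and no reset: what is moved stays moved. The work goes in short steps, Python scripts to look and compute and a tool call to move; the robot and the scene stay as the last step left them, time stands still between calls to the robot, and variables do not carry over. Pictures are saved under pics/ and viewed, about 8 in all and at most 12, crops included, and the job is handed in when it is done.

Besides the shell and the picture viewer there is one more tool, called as a command line: name --argument value ..., lists and objects as JSON in quotes. carry_out: Moves the arm, as the interface text tells. Its arguments: {"type":"object","properties":{"offset":{"type":"array"},"delta_rot":{"type":"array"},"fingers":{"type":"number"},"newtons":{"type":"number"}},"required":["offset","delta_rot"]}

```bash
mkdir -p pics
cat > h.py <<'E'
from workcell import *
import numpy as np, cv2
from scipy.spatial.transform import Rotation as R
def snap(n,f):
    s=read_state(); p,d=read_camera(n); cv2.imwrite(f'pics/{f}.png',p[:,:,::-1]); np.savez(f'pics/{f}.npz',p=p,d=d); return s,p,d
def cal(n,s=None):
    c=get_calibration(n); K=np.array([[c['fx'],0,c['cx']],[0,c['fy'],c['cy']],[0,0,1]]); D=np.array(c['distortion'])
    if 'mount' in c:
        T=np.eye(4);T[:3,:3]=R.from_rotvec(s['tcp_rot']).as_matrix();T[:3,3]=s['tool_pos'];M=T@np.array(c['mount'])
        return K,D,M[:3,:3],M[:3,3]
    Rm=np.array(c['R']);return K,D,Rm.T,-Rm.T@np.array(c['t'])
def rays(n,uv,s=None):
    K,D,A,o=cal(n,s); u=cv2.undistortPoints(np.array(uv,float).reshape(-1,1,2),K,D).reshape(-1,2)
    return o,np.c_[u,np.ones(len(u))]@A.T
def onplane(n,uv,z,s=None):
    o,r=rays(n,uv,s); return o+r*((z-o[2])/r[:,2])[:,None]
def cloud(n,d,s=None):
    h,w=d.shape; v,u=np.mgrid[:h,:w]; o,r=rays(n,np.c_[u.ravel(),v.ravel()],s)
    P=o+r*d.reshape(-1,1); P[d.ravel()<=0]=np.nan; return P.reshape(h,w,3)
E
python3 - <<'E'
from h import *
s,p,d=snap('top','top0'); s2,p2,d2=snap('scene','scene0')
for n in('top','scene'): print(n,cal(n)[3],cal(n)[2][:,2])
print(s)
E
```

```text
top [0.39002561 0.0074896  1.47099725] [ 0.09240271  0.01572118 -0.9955976 ]
scene [1.09130462 0.03671416 0.97922757] [-0.5241388  -0.02662216 -0.85121665]
{'time': 0.0, 'q': array([-1.31790769e+00,  2.64739225e-01,  1.60536996e+00,  1.25867233e-05,
        1.27368681e+00, -3.68774261e-02]), 'joint_vel': array([1.43709484e-03, 1.69996770e-03, 1.14667171e-03, 9.96897963e-04,
       2.83279809e-04, 1.11571466e-05]), 'joint_torque': array([-2.49815574e-03, -5.15117812e+01, -3.67316043e+01, -3.46101087e-04,
        1.28512413e-02,  3.02990725e-05]), 'tool_pos': array([ 0.19270206, -0.64615349,  0.22997358]), 'tcp_rot': array([ 0.99454724,  1.33421029, -0.9922361 ]), 'wrist_force': array([-0.4895902 ,  0.67588995,  0.50719782]), 'torque': array([-0.02534853,  0.0444259 ,  0.02011667]), 'width': 0.9971692663524203}
```

View pics/top0.png

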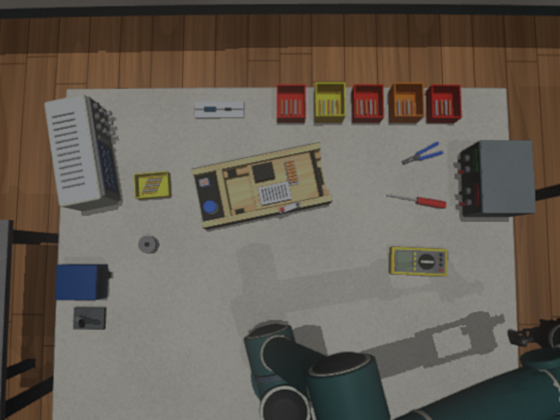

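View pics/scene0.png

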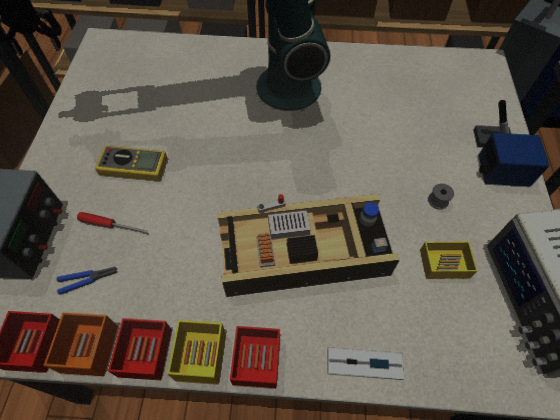

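The top view shows the bay at about (193-330, 143-228), with its open end to the right and the red post near (282, 210). The scene view agrees: strip near (230, 245), post near (281, 198).

```bash
cat > m.py <<'E'
from h import *
for n,f in(('top','top0'),('scene','scene0')):
    z=np.load(f'pics/{f}.npz');p,d=z['p'],z['d'];P=cloud(n,d)
    reg=(P[...,0]>.38)&(P[...,0]<.8)&(P[...,1]>-.3)&(P[...,1]<.3)
    m=reg&(abs(P[...,2]-.09)<.005)
    m=cv2.morphologyEx(m.astype(np.uint8),cv2.MORPH_OPEN,np.ones((2,2)))>0
    n_,l,st,_=cv2.connectedComponentsWithStats(m.astype(np.uint8))
    print(n,[(st[i].tolist(),np.round(P[l==i].mean(0),3).tolist()) for i in range(1,n_) if st[i,4]>40])
    Q=P[m]; print('bench z',np.nanmedian(P[200:300,60:130,2]) if n=='top' else '')
    print(cv2.minAreaRect((Q[:,:2]*1000).astype(np.float32)),Q[:,2].mean())
    h=cv2.cvtColor(p,cv2.COLOR_RGB2HSV)
    red=((h[...,0]<8)|(h[...,0]>172))&(h[...,1]>150)&(h[...,2]>90)&(P[...,0]>.4)&(P[...,0]<.7)&(abs(P[...,1]+.0)<.2)
    v,u=np.nonzero(red); print('red',len(u),u.mean(),v.mean(),P[red].round(3)[:,:].mean(0), P[red][:,2].max())
    print(onplane(n,[[u.mean(),v.mean()]],.1175))
    a,b,c,e=(185,135,340,235) if n=='top' else (205,180,405,300)
    cv2.imwrite(f'pics/crop_{n}.png',cv2.resize(p[b:e,a:c,::-1],None,fx=4,fy=4,interpolation=cv2.INTER_CUBIC))
E
python3 m.py
```

```text
top [([217, 144, 104, 51, 700], [nan, nan, nan]), ([193, 166, 24, 10, 133], [0.648, 0.25, 0.088]), ([203, 196, 80, 33, 560], [nan, nan, nan]), ([302, 196, 31, 13, 170], [nan, nan, nan])]
bench z 0.002273660987530679
((609.7421875, 65.35882568359375), (201.98532104492188, 419.7809753417969), 12.186885833740234) nan
red 5 281.6 208.8 [0.5226 0.0092 0.131 ] 0.13457459653831516
[[0.52403251 0.00898341 0.1175    ]]
scene [([223, 195, 178, 89, 2561], [nan, nan, nan]), ([218, 209, 41, 11, 263], [nan, nan, nan]), ([362, 214, 14, 9, 42], [0.548, 0.222, 0.087]), ([290, 232, 20, 4, 42], [0.599, 0.058, 0.085]), ([374, 239, 14, 10, 108], [0.615, 0.25, 0.09])]
bench z 
((578.4437255859375, 87.18695068359375), (195.57135009765625, 453.2131652832031), 16.926267623901367) nan
red 14 280.5 196.28571428571428 [0.52485714 0.00657143 0.12871429] 0.13057567115966973
[[0.51751194 0.00622992 0.1175    ]]
```

View pics/crop_top.png

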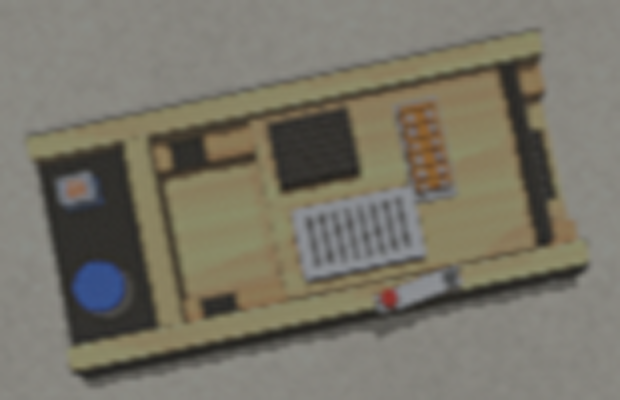

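View pics/crop_scene.png

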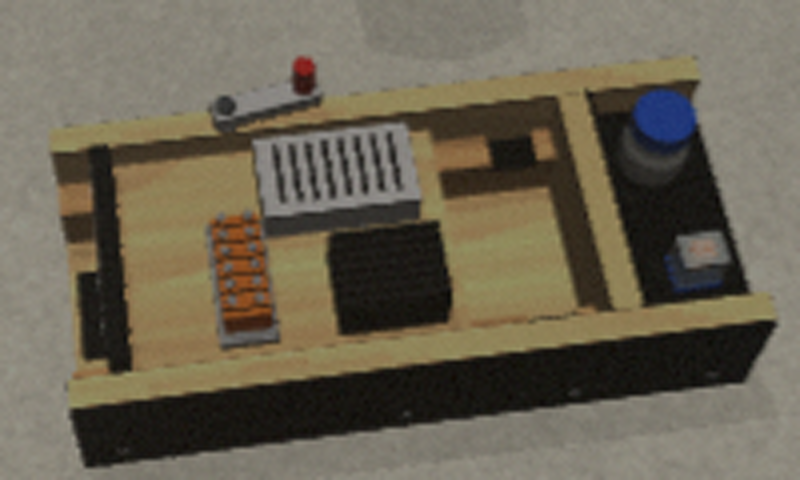

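```bash
cat > fit.py <<'E'
from h import *
from scipy.optimize import least_squares
def w(n,U,z):
    o=np.array((185,135) if n=='top' else (205,180)); return onplane(n,o+(np.array(U,float)+.5)/4-.5,z)
C=[[-215,93],[-215,75],[195,93],[195,75],[-215,-75],[-215,-93],[195,-75],[195,-93]]
T=[[588,262],[583,238],[70,372],[70,347],[540,55],[540,30],[28,160],[25,136]]
S=[[50,130],[52,153],[697,58],[697,82],[68,380],[72,407],[770,297],[775,322]]
C=np.array(C)/1e3
def fit(W):
    f=lambda q:((C@np.array([[np.cos(q[2]),np.sin(q[2])],[-np.sin(q[2]),np.cos(q[2])]]))*1+q[:2]-W).ravel()
    r=least_squares(f,[.6,.06,1.8]);return r.x,r.fun.reshape(-1,2)*1e3
Q=[]
for n,U in(('top',T),('scene',S)):
    x,e=fit(w(n,U,.09)[:,:2]);Q.append(x);print(n,x,np.degrees(x[2]));print(e.round(1).tolist())
q=np.mean(Q,0);print(q)
def toB(P,q=q):
    c,s=np.cos(q[2]),np.sin(q[2]);return ((P[:,:2]-q[:2])@np.array([[c,-s],[s,c]])*1e3).round(1)
for n,st,pv,po in(('top',[[503,68],[518,66],[552,243],[537,246]],[452,277],[389,297]),('scene',[[90,148],[106,148],[130,370],[112,370]],[226,106],[304,62])):
  for k in(q,Q[0] if n=='top' else Q[1]):
    print(n,'strip',toB(w(n,st,.099),k).tolist(),'piv',toB(w(n,[pv],.105),k),'post',toB(w(n,[po],.13),k),w(n,[po],.13))
E
python3 fit.py
```

```text
top [0.60043843 0.08273352 1.77921005] 101.94122644891566
[[0.2, -1.8], [-0.8, -1.8], [0.8, 0.7], [-0.9, 4.1], [2.2, -2.8], [-0.1, 1.1], [-0.0, -0.3], [-1.4, 0.7]]
scene [0.60439085 0.08116395 1.77425183] 101.65714139488499
[[-0.9, -1.0], [0.5, -1.0], [-0.1, -0.5], [-0.8, 4.1], [0.3, -1.4], [1.9, -2.3], [-1.3, 0.1], [0.4, 2.1]]
[0.60241464 0.08194874 1.77673094]
top strip [[-179.1, -66.1], [-190.8, -65.3], [-187.2, 75.0], [-175.5, 74.9]] piv [[-106.5   85.6]] post [[-55.9  93.2]] [[0.52257037 0.00814752 0.13      ]]
top strip [[-180.4, -67.4], [-192.1, -66.5], [-188.2, 73.7], [-176.5, 73.6]] piv [[-107.5   84.1]] post [[-56.9  91.6]] [[0.52257037 0.00814752 0.13      ]]
scene strip [[-191.2, 69.1], [-181.7, 67.8], [-179.4, -78.9], [-189.4, -77.5]] piv [[-106.5   84.4]] post [[-57.3  93.7]] [[0.5224506  0.00674423 0.13      ]]
scene strip [[-190.2, 70.4], [-180.7, 69.1], [-178.1, -77.6], [-188.0, -76.2]] piv [[-105.5   85.9]] post [[-56.3  95.3]] [[0.5224506  0.00674423 0.13      ]]
```

```bash
cat > plan.py <<'E'
from h import *
q=np.array([.6024,.082,1.7767])
c,s_=np.cos(q[2]),np.sin(q[2])
Bx=np.array([c,s_,0]);By=np.array([-s_,c,0])
def b2w(x,y,z): return np.array([q[0],q[1],0])+(x*Bx+y*By)/1e3+[0,0,z/1e3]
def st():
    s=read_state();A=R.from_rotvec(s['tcp_rot']).as_matrix();return s,A
def show(*t):
    s,A=st();p=s['tool_pos'];e=p-[q[0],q[1],0]
    print('t',round(s['time'],2),'bay',(np.array([e@Bx,e@By,e[2]])*1e3).round(1),'F(bay)',np.round([s['wrist_force']@Bx,s['wrist_force']@By,s['wrist_force'][2]],1),'w',s['width'].round(2),'q',s['q'].round(2))
    print('tool axes in bay',np.round([[A[:,i]@Bx,A[:,i]@By,A[2,i]] for i in range(3)],3).tolist())
    for k in(-1,1):
        G=np.c_[[0,0,-1],np.cross(k*By,[0,0,-1]),k*By]
        print('turn to jaw',k,'y:',np.degrees(R.from_matrix(A.T@G).as_rotvec()).round(2),'then offsets cm:',[(G.T@(b2w(*x)-p)*100).round(2).tolist() for x in t])
    print('offsets now:',[(A.T@(b2w(*x)-p)*100).round(2).tolist() for x in t])
E
python3 - <<'E'
from plan import *
show((-230,0,230),(-230,0,70))
z=np.load('pics/scene0.npz');P=cloud('scene',z['d']);b=P[250:268,224:230]
print('dark thing',np.nanmedian(b.reshape(-1,3),0))
z=np.load('pics/top0.npz');P=cloud('top',z['d']);print(P[172:180,319:322].reshape(-1,3)[::5].round(3).tolist())
E
```

```text
Traceback (most recent call last):
  File "plan.py", line 10, in show
    print('t',round(s['time'],2),'bay',(np.array([e@Bx,e@By,e[2]])*1e3).round(1),'F(bay)',np.round([s['wrist_force']@Bx,s['wrist_force']@By,s['wrist_force'][2]],1),'w',s['width'].round(2),'q',s['q'].round(2))
                                                                                                                                                                        ^^^^^^^^^^^^^^^^
AttributeError: 'float' object has no attribute 'round'
```

```bash
sed -i "s/s\['width'\].round(2)/round(s['width'],2)/" plan.py
python3 - <<'E'
from plan import *
show((-230,0,230),(-230,0,70))
z=np.load('pics/scene0.npz');P=cloud('scene',z['d']);b=P[250:268,224:230]
print('dark thing',np.nanmedian(b.reshape(-1,3),0))
z=np.load('pics/top0.npz');P=cloud('top',z['d']);print(P[172:180,319:322].reshape(-1,3)[::5].round(3).tolist())
E
```

```text
t 0.1 bay [-629.   549.9  230.1] F(bay) [-0.4  0.2  0.8] w 1.0 q [-1.32  0.26  1.61  0.    1.27 -0.04]
tool axes in bay [[0.002, 0.0, -1.0], [0.084, -0.996, 0.0], [-0.996, -0.084, -0.002]]
turn to jaw -1 y: [-85.19  -0.09  -0.09] then offsets cm: [[0.01, 39.9, 54.99], [16.01, 39.9, 54.99]]
turn to jaw 1 y: [94.81 -0.1   0.1 ] then offsets cm: [[0.01, -39.9, -54.99], [16.01, -39.9, -54.99]]
offsets now: [[0.09, 58.14, -35.16], [16.09, 58.14, -35.12]]
dark thing [ 0.64510294 -0.11963198  0.01272072]
[[0.655, -0.113, 0.017], [0.652, -0.119, 0.015], [0.646, -0.116, 0.012], [0.624, -0.106, 0.098], [0.636, -0.12, 0.012]]
```

carry_out --offset '[[0, 0, 0], [0, 0, 0], [0, 0, 0], [0, 0, 0], [0, 0, 0]]' --delta_rot '[[-7.1, 0, 0], [-7.1, 0, 0], [-7.1, 0, 0], [-7.1, 0, 0], [-7.1, 0, 0]]' --fingers 0.1

```text
time: 0.52
tool_pos: [0.1928, -0.6464, 0.2305]
tcp_rot: [0.514, 1.51, -0.512]
wrist_force: [1.3, -1.7, 0.7]
width: 0.553
```

carry_out --offset '[[0, 0, 0], [0, 0, 0], [0, 0, 0], [0, 0, 0], [0, 0, 0]]' --delta_rot '[[-7.1, 0, 0], [-7.1, 0, 0], [-7.1, 0, 0], [-7.1, 0, 0], [-7.1, 0, 0]]'

```text
time: 0.93
tool_pos: [0.1928, -0.6464, 0.2305]
tcp_rot: [0.029, 1.571, -0.027]
wrist_force: [0.1, 0.1, -0.2]
width: 0.553
```

carry_out --offset '[[0, 0, 0], [0, 0, 0], [0, 0, 0], [0, 0, 0], [0, 0, 0]]' --delta_rot '[[-7.1, 0, 0], [-7.1, 0, 0], [0, 0, 0], [0, 0, 0], [0, 0, 0]]'

```text
time: 1.35
tool_pos: [0.1928, -0.6467, 0.2309]
tcp_rot: [-0.159, 1.565, 0.16]
wrist_force: [0.6, -0.5, 0.6]
width: 0.553
```

```bash
python3 -c "
from plan import *
show((-230,0,230),(-230,0,70))"
```

```text
t 1.35 bay [-629.5  549.9  230.9] F(bay) [-0.6 -0.5  0.6] w 0.55 q [-1.32  0.26  1.6  -0.    1.27 -1.52]
tool axes in bay [[0.001, 0.0, -1.0], [1.0, -0.003, 0.001], [-0.003, -1.0, -0.0]]
turn to jaw -1 y: [-0.17 -0.   -0.04] then offsets cm: [[0.09, 39.95, 54.99], [16.09, 39.95, 54.99]]
turn to jaw 1 y: [ 1.7983e+02 -6.0000e-02  0.0000e+00] then offsets cm: [[0.09, -39.95, -54.99], [16.09, -39.95, -54.99]]
offsets now: [[0.11, 40.11, 54.87], [16.11, 40.1, 54.87]]
```

carry_out --offset '[[0, 2, 2.74], [0, 2, 2.74], [0, 2, 2.74], [0, 2, 2.74], [0, 2, 2.74]]' --delta_rot '[[0, 0, 0], [0, 0, 0], [0, 0, 0], [0, 0, 0], [0, 0, 0]]'

```text
time: 1.77
tool_pos: [0.3072, -0.5197, 0.2312]
tcp_rot: [-0.159, 1.565, 0.159]
wrist_force: [1.2, -0.5, 0.3]
width: 0.549
```

carry_out --offset '[[0, 2, 2.74], [0, 2, 2.74], [0, 2, 2.74], [0, 2, 2.74], [0, 2, 2.74]]' --delta_rot '[[0, 0, 0], [0, 0, 0], [0, 0, 0], [0, 0, 0], [0, 0, 0]]'

```text
time: 2.18
tool_pos: [0.421, -0.3937, 0.2314]
tcp_rot: [-0.16, 1.565, 0.159]
wrist_force: [-0.1, -0.3, 0.2]
width: 0.552
```

carry_out --offset '[[0, 2, 2.74], [0, 2, 2.74], [0, 2, 2.74], [0, 2, 2.74], [0, 2, 2.74]]' --delta_rot '[[0, 0, 0], [0, 0, 0], [0, 0, 0], [0, 0, 0], [0, 0, 0]]'

```text
time: 2.6
tool_pos: [0.5347, -0.2677, 0.2314]
tcp_rot: [-0.16, 1.565, 0.16]
wrist_force: [0.6, -0.9, 0.8]
width: 0.551
```

carry_out --offset '[[0, 2, 2.74], [0, 2, 2.74], [0, 2, 2.74], [0, 1.5, 2], [0, 0, 0]]' --delta_rot '[[0, 0, 0], [0, 0, 0], [0, 0, 0], [0, 0, 0], [0, 0, 0]]'

```text
time: 3.02
tool_pos: [0.6213, -0.1708, 0.2311]
tcp_rot: [-0.162, 1.563, 0.164]
wrist_force: [-0.2, -0.3, -0.2]
width: 0.553
```

```bash
python3 -c "
from plan import *
s,p,d=snap('wrist','w1')
show((-230,0,230),(-230,0,70))
print(cal('wrist',s)[3])"
```

```text
t 3.07 bay [-252.9   35.1  231. ] F(bay) [ 0.1 -0.4 -1.4] w 0.55 q [-0.31  0.21  1.68  0.    1.26 -0.52]
tool axes in bay [[0.0, -0.0, -1.0], [1.0, 0.002, 0.0], [0.002, -1.0, 0.0]]
turn to jaw -1 y: [ 0.1   0.   -0.01] then offsets cm: [[0.1, 2.29, 3.51], [16.1, 2.29, 3.51]]
turn to jaw 1 y: [-1.799e+02  2.000e-02  0.000e+00] then offsets cm: [[0.1, -2.29, -3.51], [16.1, -2.29, -3.51]]
offsets now: [[0.1, 2.28, 3.51], [16.1, 2.28, 3.51]]
[ 0.60383819 -0.08999461  0.37295803]
```

View pics/w1.png

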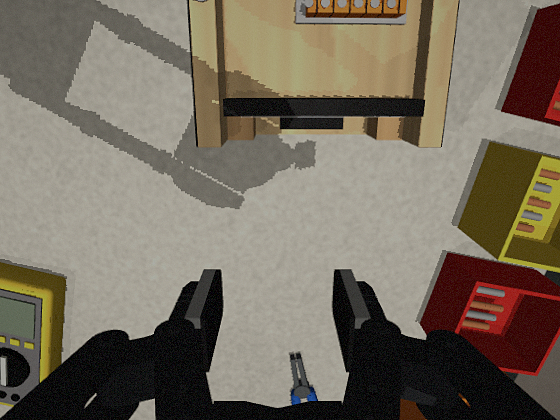

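The wrist view shows the bay end square-on: wall ends at rows 146-147 (columns 197-227 and 413-441), and the strip's top front edge from (224,115) to (423,116).

```bash
python3 -c "
from plan import *
s=read_state()
def tb(P):
    e=P-[q[0],q[1],0];return np.c_[e@Bx,e@By].round(4)*1e3
print(tb(onplane('wrist',[[197,147],[227,147],[413,146],[441,146]],.09,s)).tolist())
print(tb(onplane('wrist',[[224,115],[423,116],[223,99],[423,100]],.099,s)).tolist())"
```

```text
[[-215.60000000000002, 95.8], [-215.60000000000002, 73.1], [-214.2, -68.0], [-214.0, -89.6]]
[[-191.3, 73.2], [-191.1, -69.5], [-180.2, 73.4], [-180.0, -68.2]]
```

carry_out --offset '[[0, 0.6, 1.1], [0, 0.6, 1.1], [0, 0.6, 1.1], [3, 0, 0], [3, 0, 0]]' --delta_rot '[[0, 0, 0], [0, 0, 0], [0, 0, 0], [0, 0, 0], [0, 0, 0]]'

```text
time: 3.48
tool_pos: [0.6505, -0.1507, 0.174]
tcp_rot: [-0.163, 1.558, 0.159]
wrist_force: [0.2, -1.2, -0.7]
width: 0.547
```

carry_out --offset '[[3, 0, 0], [3, 0, 0], [2.5, 0, 0], [1.9, 0, 0], [0, 0, 0]]' --delta_rot '[[0, 0, 0], [0, 0, 0], [0, 0, 0], [0, 0, 0], [0, 0, 0]]'

```text
time: 3.9
tool_pos: [0.6434, -0.1495, 0.0616]
tcp_rot: [-0.158, 1.574, 0.164]
wrist_force: [-0.3, 0.2, -1.2]
width: 0.547
```

```bash
python3 -c "
from plan import *
show((-210,2,67))"
```

```text
t 3.9 bay [-235.     7.2   61.6] F(bay) [ 0.3  0.3 -1.2] w 0.55 q [-0.27  0.39  1.77  0.    0.99 -0.47]
tool axes in bay [[0.004, 0.008, -1.0], [1.0, -0.001, 0.004], [-0.001, -1.0, -0.008]]
turn to jaw -1 y: [-0.06 -0.48 -0.25] then offsets cm: [[-0.54, 2.5, 0.52]]
turn to jaw 1 y: [179.94  -0.4    0.75] then offsets cm: [[-0.54, -2.5, -0.52]]
offsets now: [[-0.54, 2.5, 0.51]]
```

carry_out --offset '[[-0.1, 0, 0.2], [-0.1, 0.5, 0.2], [0, 0.5, 0], [0, 0.5, 0], [0, 0, 0]]' --delta_rot '[[0, 0, 0], [0, 0, 0], [0, 0, 0], [0, 0, 0], [0, 0, 0]]'

```text
time: 4.32
tool_pos: [0.6489, -0.1339, 0.0711]
tcp_rot: [-0.163, 1.562, 0.162]
wrist_force: [-1.3, 0.7, -1.3]
width: 0.55
```

carry_out --offset '[[0, 0.3, 0], [0, 0.3, 0], [0, 0.3, 0], [0, 0.3, 0], [0, 0.3, 0]]' --delta_rot '[[0, 0, 0], [0, 0, 0], [0, 0, 0], [0, 0, 0], [0, 0, 0]]'

```text
time: 4.73
tool_pos: [0.6447, -0.1199, 0.0692]
tcp_rot: [-0.162, 1.565, 0.162]
wrist_force: [0.5, -0.2, -0.1]
width: 0.546
```

```bash
python3 -c "
from plan import *
show((-205,2,67))"
```

```text
t 4.73 bay [-2.063e+02 -2.000e-01  6.920e+01] F(bay) [-0.3 -0.4 -0.1] w 0.55 q [-0.22  0.37  1.79  0.    0.99 -0.43]
tool axes in bay [[0.0, 0.0, -1.0], [1.0, 0.0, 0.0], [0.0, -1.0, -0.0]]
turn to jaw -1 y: [ 0.01 -0.01 -0.01] then offsets cm: [[0.22, 0.13, -0.22]]
turn to jaw 1 y: [-1.7999e+02  1.0000e-02 -1.0000e-02] then offsets cm: [[0.22, -0.13, 0.22]]
offsets now: [[0.22, 0.13, -0.22]]
```

carry_out --offset '[[0, 0.2, -0.1], [0, 0.2, -0.1], [0, 0.2, 0], [0, 0.2, 0], [0, 0.2, 0]]' --delta_rot '[[0, 0, 0], [0, 0, 0], [0, 0, 0], [0, 0, 0], [0, 0, 0]]'

```text
time: 5.15
tool_pos: [0.6409, -0.1114, 0.0692]
tcp_rot: [-0.162, 1.565, 0.161]
wrist_force: [0.3, -3.4, -1.0]
width: 0.549
```

carry_out --offset '[[0, 0.2, 0], [0, 0.2, 0], [0, 0.2, 0], [0, 0.2, 0], [0, 0.2, 0]]' --delta_rot '[[0, 0, 0], [0, 0, 0], [0, 0, 0], [0, 0, 0], [0, 0, 0]]'

```text
time: 5.57
tool_pos: [0.6388, -0.1009, 0.0692]
tcp_rot: [-0.162, 1.565, 0.162]
wrist_force: [0.1, -2.7, -1.4]
width: 0.546
```

```bash
python3 -c "
from plan import *
show((-140,2,67))"
```

```text
t 5.57 bay [-186.4    1.8   69.2] F(bay) [-2.7  0.4 -1.4] w 0.55 q [-0.2   0.35  1.81  0.    0.98 -0.4 ]
tool axes in bay [[0.0, 0.0, -1.0], [1.0, 0.0, 0.0], [0.0, -1.0, -0.0]]
turn to jaw -1 y: [ 0.01 -0.01 -0.  ] then offsets cm: [[0.22, 4.64, -0.02]]
turn to jaw 1 y: [-1.7999e+02  1.0000e-02 -1.0000e-02] then offsets cm: [[0.22, -4.64, 0.02]]
offsets now: [[0.22, 4.64, -0.02]]
```

carry_out --offset '[[0, 0.2, 0], [0, 0.2, 0], [0, 0.2, 0], [0, 0.2, 0], [0, 0.2, 0]]' --delta_rot '[[0, 0, 0], [0, 0, 0], [0, 0, 0], [0, 0, 0], [0, 0, 0]]'

```text
time: 5.98
tool_pos: [0.6367, -0.091, 0.0692]
tcp_rot: [-0.162, 1.565, 0.162]
wrist_force: [1.1, -2.8, -2.8]
width: 0.549
```

carry_out --offset '[[0, 0.2, 0], [0, 0.2, 0], [0, 0.2, 0], [0, 0.2, 0], [0, 0.2, 0]]' --delta_rot '[[0, 0, 0], [0, 0, 0], [0, 0, 0], [0, 0, 0], [0, 0, 0]]'

```text
time: 6.4
tool_pos: [0.6347, -0.0813, 0.0693]
tcp_rot: [-0.162, 1.565, 0.162]
wrist_force: [0.5, -2.2, -2.1]
width: 0.552
```

carry_out --offset '[[0, 0.2, 0], [0, 0.2, 0], [0, 0.2, 0], [0, 0.2, 0], [0, 0.2, 0]]' --delta_rot '[[0, 0, 0], [0, 0, 0], [0, 0, 0], [0, 0, 0], [0, 0, 0]]'

```text
time: 6.82
tool_pos: [0.6327, -0.0715, 0.0693]
tcp_rot: [-0.162, 1.565, 0.162]
wrist_force: [0.4, -2.9, -2.6]
width: 0.548
```

carry_out --offset '[[0, 0.2, 0], [0, 0.2, 0], [0, 0.2, 0], [0, 0.2, 0], [0, 0.2, 0]]' --delta_rot '[[0, 0, 0], [0, 0, 0], [0, 0, 0], [0, 0, 0], [0, 0, 0]]'

```text
time: 7.23
tool_pos: [0.6306, -0.0617, 0.0693]
tcp_rot: [-0.162, 1.565, 0.162]
wrist_force: [0.2, -3.5, -1.3]
width: 0.547
```

```bash
python3 -c "
from plan import *
s,p,d=snap('wrist','w2')
show((-130,2,67))"
```

```text
t 7.28 bay [-146.1    1.7   69.3] F(bay) [-1.9 -0.  -1.8] w 0.55 q [-0.14  0.33  1.84  0.    0.97 -0.34]
tool axes in bay [[0.0, 0.0, -1.0], [1.0, 0.0, 0.0], [0.0, -1.0, -0.0]]
turn to jaw -1 y: [ 0.01 -0.   -0.02] then offsets cm: [[0.23, 1.61, -0.03]]
turn to jaw 1 y: [-1.7999e+02  3.0000e-02 -1.0000e-02] then offsets cm: [[0.23, -1.61, 0.03]]
offsets now: [[0.23, 1.61, -0.02]]
```

View pics/w2.png

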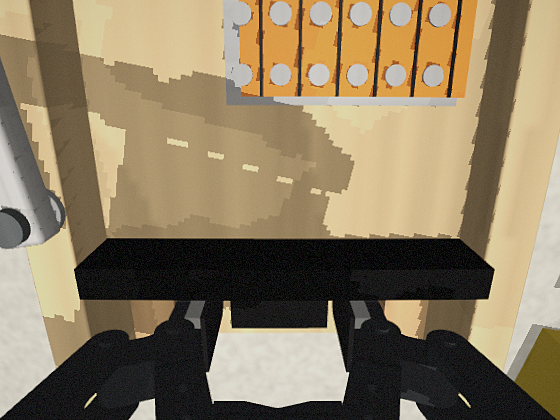

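The board is square and both fingertips sit on the strip (strip front edge at about row 298). I'll continue, then slow down near home.

carry_out --offset '[[0, 0.2, 0], [0, 0.2, 0], [0, 0.2, 0], [0, 0.2, 0], [0, 0.2, 0]]' --delta_rot '[[0, 0, 0], [0, 0, 0], [0, 0, 0], [0, 0, 0], [0, 0, 0]]'

```text
time: 7.7
tool_pos: [0.6287, -0.052, 0.0693]
tcp_rot: [-0.162, 1.565, 0.162]
wrist_force: [0.2, -2.7, -0.9]
width: 0.548
```

carry_out --offset '[[0, 0.15, 0], [0, 0.15, 0], [0, 0.1, 0], [0, 0.1, 0], [0, 0.1, 0]]' --delta_rot '[[0, 0, 0], [0, 0, 0], [0, 0, 0], [0, 0, 0], [0, 0, 0]]'

```text
time: 8.12
tool_pos: [0.6274, -0.0462, 0.0693]
tcp_rot: [-0.162, 1.565, 0.162]
wrist_force: [1.3, -2.7, -0.5]
width: 0.553
```

carry_out --offset '[[0, 0.08, 0], [0, 0.08, 0], [0, 0.08, 0], [0, 0.08, 0], [0, 0.08, 0]]' --delta_rot '[[0, 0, 0], [0, 0, 0], [0, 0, 0], [0, 0, 0], [0, 0, 0]]'

```text
time: 8.53
tool_pos: [0.6266, -0.0423, 0.0693]
tcp_rot: [-0.162, 1.565, 0.162]
wrist_force: [0.5, -2.5, -0.5]
width: 0.554
```

```bash
cat > strip.py <<'E'
from plan import *
import sys
s,p,d=snap('wrist',sys.argv[1]); P=cloud('wrist',d,s); show((-125,2,67))
e=P-[q[0],q[1],0]; X,Y=e@Bx*1e3,e@By*1e3; Z=e[...,2]*1e3
dark=(p.max(2)<45)&(X>-150)&(X<-75)&(Z>70)&(Z<105)
for a,b in((45,70),(-70,-45)):
    m=dark&(Y>a)&(Y<b); print(a,m.sum(),'x',np.percentile(X[m],[2,50,98]).round(1),'z',np.percentile(Z[m],[50,90,98]).round(1))
w=(X>-140)&(X<-120)&(abs(Y)>79)&(abs(Y)<90)&(Z>80);print('wall z',np.nanmedian(Z[w]))
E
python3 strip.py w3
```

```text
t 8.58 bay [-126.5    1.7   69.3] F(bay) [-2.6 -0.4 -0.3] w 0.55 q [-0.11  0.32  1.85  0.    0.97 -0.31]
tool axes in bay [[0.0, -0.0, -1.0], [1.0, 0.0, 0.0], [0.0, -1.0, 0.0]]
turn to jaw -1 y: [ 0.    0.01 -0.  ] then offsets cm: [[0.23, 0.15, -0.03]]
turn to jaw 1 y: [-1.8e+02  1.0e-02  1.0e-02] then offsets cm: [[0.23, -0.15, 0.03]]
offsets now: [[0.23, 0.15, -0.03]]
45 4183 x [-114.8 -103.8 -102.8] z [97.3 98.6 99.1]
-70 4153 x [-114.6 -103.7 -102.7] z [97.3 98.7 99.2]
wall z 89.18870164420524
```

carry_out --offset '[[0, 0.06, 0], [0, 0.06, 0], [0, 0.06, 0], [0, 0.06, 0], [0, 0.06, 0]]' --delta_rot '[[0, 0, 0], [0, 0, 0], [0, 0, 0], [0, 0, 0], [0, 0, 0]]'

```text
time: 9.0
tool_pos: [0.626, -0.0396, 0.0693]
tcp_rot: [-0.162, 1.565, 0.162]
wrist_force: [-0.3, -2.8, 0.1]
width: 0.548
```

```bash
python3 strip.py w4
```

```text
t 9.05 bay [-123.7    1.8   69.3] F(bay) [-3.4  0.8 -1. ] w 0.55 q [-0.1   0.32  1.85 -0.    0.97 -0.31]
tool axes in bay [[-0.0, 0.0, -1.0], [1.0, 0.0, -0.0], [0.0, -1.0, -0.0]]
turn to jaw -1 y: [ 0.03 -0.01  0.02] then offsets cm: [[0.23, -0.13, -0.02]]
turn to jaw 1 y: [-1.7997e+02 -2.0000e-02 -1.0000e-02] then offsets cm: [[0.23, 0.13, 0.02]]
offsets now: [[0.23, -0.13, -0.02]]
45 3213 x [-111.8 -102.2 -100. ] z [88.7 89.7 90.1]
-70 3175 x [-111.4 -101.9  -99.8] z [88.7 89.7 90.2]
wall z 89.18542024261657
```

The strip dropped about 9 mm and is level with the wall tops (88.7 against 89.2 mm measured). I'll back off, rise and look again.

carry_out --offset '[[0, -0.3, 0], [0, -0.7, 0], [0, -1, 0], [0, -1, 0], [0, -0.5, 0]]' --delta_rot '[[0, 0, 0], [0, 0, 0], [0, 0, 0], [0, 0, 0], [0, 0, 0]]'

```text
time: 9.47
tool_pos: [0.6337, -0.0753, 0.0694]
tcp_rot: [-0.161, 1.564, 0.161]
wrist_force: [0.2, -0.0, 0.4]
width: 0.551
```

carry_out --offset '[[-3, 0, 0], [-4, 0, 0], [-4, 0, 0], [-3, 0, 0], [0, 0, 0]]' --delta_rot '[[0, 0, 0], [0, 0, 0], [0, 0, 0], [0, 0, 0], [0, 0, 0]]'

```text
time: 9.88
tool_pos: [0.6382, -0.0751, 0.2188]
tcp_rot: [-0.164, 1.55, 0.158]
wrist_force: [0.9, 0.1, 1.8]
width: 0.549
```

carry_out --offset '[[0, 0, -1], [0, 0, -1], [0, 0, -1], [0, 0, 0], [0, 0, 0]]' --delta_rot '[[0, 0, 0], [0, 0, 0], [0, 0, 0], [0, 0, 0], [0, 0, 0]]' --fingers -1

```text
time: 10.3
tool_pos: [0.6019, -0.08, 0.2075]
tcp_rot: [-0.161, 1.568, 0.162]
wrist_force: [0.3, 0.5, -1.1]
width: 0.001
```

```bash
python3 -c "
from plan import *
s,p,d=snap('wrist','w5'); show((-56,120,205))
P=cloud('wrist',d,s);e=P-[q[0],q[1],0]; X,Y=e@Bx*1e3,e@By*1e3; Z=e[...,2]*1e3
h=cv2.cvtColor(p,cv2.COLOR_RGB2HSV)
r=((h[...,0]<8)|(h[...,0]>172))&(h[...,1]>150)&(h[...,2]>60)&(abs(Y)<130)&(abs(X)<200)&(Z>100)
v,u=np.nonzero(r);print(len(u),u.min(),u.max(),v.min(),v.max(),np.nanmedian(X[r]),np.nanmedian(Y[r]),np.nanmax(Z[r]))
t=r&(Z>127);print('top',t.sum(),X[t].mean(),Y[t].mean())
b=(p.max(2)<45)&(X>-150)&(X<-75)&(abs(Y)<70)&(Z>60);print('strip',np.percentile(X[b],[2,98]),np.median(Z[b]))
"
```

```text
t 10.35 bay [-158.5   32.8  208. ] F(bay) [ 0.2 -0.7 -0.2] w 0.0 q [-0.17  0.16  1.78  0.    1.21 -0.38]
tool axes in bay [[0.001, 0.002, -1.0], [1.0, -0.0, 0.001], [-0.0, -1.0, -0.002]]
turn to jaw -1 y: [-0.02 -0.1  -0.05] then offsets cm: [[0.3, 10.25, -8.72]]
turn to jaw 1 y: [ 1.7998e+02 -7.0000e-02  1.6000e-01] then offsets cm: [[0.3, -10.25, 8.72]]
offsets now: [[0.32, 10.25, -8.72]]
657 158 504 35 401 -56.429969100495754 90.84157964460555 282.9198131846278
top 493 -58.19479874321147 89.82043914690067
strip [-149.27728773 -100.72169109] 270.9959222864217
```

View pics/w5.png

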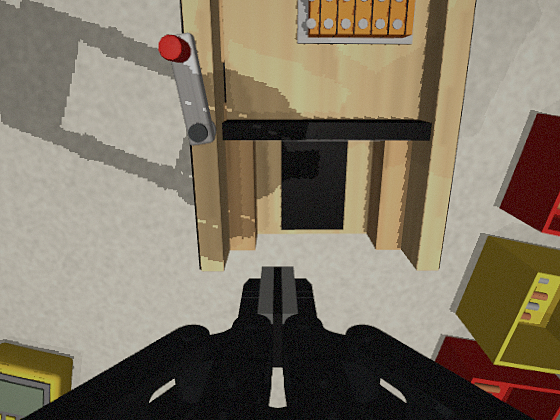

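The wrist view shows the strip seated, the red post top at about (174,46) and the pivot cap at (199,132).

```bash
python3 -c "
from plan import *
s=read_state()
def tb(P):
    e=P-[q[0],q[1],0];return np.c_[e@Bx,e@By]*1e3
a=tb(onplane('wrist',[[174,46]],.13,s))[0];b=tb(onplane('wrist',[[199,132]],.107,s))[0];print(a,b,np.linalg.norm(a-b))
w=tb(onplane('wrist',[[201,270],[227,270],[413,269],[439,269]],.09,s));print(w.round(1).tolist())
th=np.arctan2(-(a-b)[1],(a-b)[0]);print(th)
piv=np.array([-106,86.]);
th=np.arctan2(-(a-piv)[1],(a-piv)[0]);print(th)
t=np.array([-np.sin(th),-np.cos(th)]);post=piv+50*np.array([np.cos(th),-np.sin(th)])
for r in(19,40):print('pusher',r,post-t*r)
show(tuple(post-t*40)+(200,))
"
```

```text
[-55.57867473  89.34140742] [-104.99675471   83.19692789] 49.798606984100374
[[-212.9, 92.1], [-212.8, 71.9], [-211.9, -72.9], [-212.0, -93.5]]
-0.123701816954756
-0.06617296924146299
pusher 19 [-57.36580064 108.26465029]
pusher 40 [-58.75441905 129.21868902]
t 10.35 bay [-158.5   32.8  208. ] F(bay) [ 0.2 -0.7 -0.2] w 0.0 q [-0.17  0.16  1.78  0.    1.21 -0.38]
tool axes in bay [[0.001, 0.002, -1.0], [1.0, -0.0, 0.001], [-0.0, -1.0, -0.002]]
turn to jaw -1 y: [-0.02 -0.1  -0.05] then offsets cm: [[0.8, 9.97, -9.64]]
turn to jaw 1 y: [ 1.7998e+02 -7.0000e-02  1.6000e-01] then offsets cm: [[0.8, -9.97, 9.64]]
offsets now: [[0.82, 9.97, -9.65]]
```

carry_out --offset '[[0, 1.96, -1.85], [0, 1.96, -1.85], [0, 1.96, -1.85], [0, 1.96, -1.85], [0, 1.96, -1.85]]' --delta_rot '[[0, 0, 0], [0, 0, 0], [0, 0, 0], [0, 0, 0], [0, 0, 0]]'

```text
time: 10.77
tool_pos: [0.4922, -0.0021, 0.2087]
tcp_rot: [-0.161, 1.565, 0.162]
wrist_force: [-0.1, 1.3, 0.7]
width: 0.004
```

carry_out --offset '[[0, 0, 0], [0, 0, 0], [0, 0, 0], [0, 0, 0], [0, 0, 0]]' --delta_rot '[[-6.9, 0, 0], [-6.9, 0, 0], [-6.9, 0, 0], [-6.9, 0, 0], [-6.9, 0, 0]]'

```text
time: 11.18
tool_pos: [0.4933, -0.0025, 0.209]
tcp_rot: [-0.636, 1.476, 0.637]
wrist_force: [0.4, -0.6, 0.2]
width: 0.002
```

carry_out --offset '[[0, 0, 0], [0, 0, 0], [0, 0, 0], [0, 0, 0], [0, 0, 0]]' --delta_rot '[[-6.9, 0, 0], [-6.9, 0, 0], [-6.9, 0, 0], [-6.9, 0, 0], [-6.9, 0, 0]]'

```text
time: 11.6
tool_pos: [0.4933, -0.0026, 0.2088]
tcp_rot: [-1.094, 1.279, 1.095]
wrist_force: [-0.4, 0.2, 0.8]
width: -0.0
```

carry_out --offset '[[0, 0, 0], [0, 0, 0], [0, 0, 0], [0, 0, 0], [0, 0, 0]]' --delta_rot '[[-7, 0, 0], [-7, 0, 0], [-7, 0, 0], [-7, 0, 0], [0, 0, 0]]'

```text
time: 12.02
tool_pos: [0.4933, -0.0027, 0.2088]
tcp_rot: [-1.449, 1.034, 1.45]
wrist_force: [-0.7, -0.5, -0.3]
width: 0.006
```

```bash
python3 -c "
from plan import *
show((-60.4,125.2,113))"
```

```text
t 12.02 bay [-60.6 124.2 208.8] F(bay) [-0.3  0.7 -0.3] w 0.01 q [-0.06 -0.07  2.01  0.    1.2  -1.96]
tool axes in bay [[0.0, 0.001, -1.0], [-0.125, 0.992, 0.001], [0.992, 0.125, 0.0]]
turn to jaw -1 y: [ 9.719e+01 -1.000e-02 -4.000e-02] then offsets cm: [[9.58, 0.02, -0.1]]
turn to jaw 1 y: [-8.281e+01  4.000e-02 -1.000e-02] then offsets cm: [[9.58, -0.02, 0.1]]
offsets now: [[9.58, 0.1, 0.03]]
```

carry_out --offset '[[2.5, 0, 0], [2.5, 0, 0], [2.2, 0, 0], [1.5, 0, 0], [0.7, 0, 0]]' --delta_rot '[[0, 0, 0], [0, 0, 0], [0, 0, 0], [0, 0, 0], [0, 0, 0]]'

```text
time: 12.43
tool_pos: [0.4912, -0.0026, 0.1123]
tcp_rot: [-1.441, 1.04, 1.449]
wrist_force: [-1.4, -0.1, -1.0]
width: -0.003
```

carry_out --offset '[[0, 0, 0], [0, -0.3, 0], [0, -0.3, 0], [0, -0.3, 0], [0, -0.3, 0]]' --delta_rot '[[0, 0, 0], [0, 0, 0], [0, 0, 0], [0, 0, 0], [0, 0, 0]]'

```text
time: 12.85
tool_pos: [0.5061, 0.0012, 0.1167]
tcp_rot: [-1.448, 1.034, 1.444]
wrist_force: [0.0, 0.0, 0.3]
width: 0.002
```

```bash
python3 -c "
from plan import *
show((-58.4,109.4,113))"
```

```text
t 12.85 bay [-59.4 110.8 116.7] F(bay) [ 0.  -0.   0.3] w 0.0 q [-0.05  0.05  2.08  0.    1.01 -1.95]
tool axes in bay [[-0.001, -0.003, -1.0], [-0.122, 0.993, -0.003], [0.993, 0.122, -0.001]]
turn to jaw -1 y: [9.699e+01 8.000e-02 1.600e-01] then offsets cm: [[0.37, 0.1, 0.14]]
turn to jaw 1 y: [-8.301e+01 -1.500e-01  8.000e-02] then offsets cm: [[0.37, -0.1, -0.14]]
offsets now: [[0.37, -0.15, 0.09]]
```

carry_out --offset '[[0.1, -0.43, 0.15], [0.1, -0.43, 0.15], [0.1, -0.43, 0.15], [0, -0.43, 0.15], [0, -0.43, 0.15]]' --delta_rot '[[4.85, 0, 0], [4.85, 0, 0], [4.85, 0, 0], [4.85, 0, 0], [4.85, 0, 0]]'

```text
time: 13.27
tool_pos: [0.5248, 0.0122, 0.1129]
tcp_rot: [-1.135, 1.254, 1.136]
wrist_force: [-1.7, 0.5, -0.0]
width: -0.001
```

```bash
cat > pv.py <<'E'
from plan import *
show((-100,34,113))
s,A=st();p=b2w(-105.5,84,113);print('tool rel to pivot in tool frame mm',(A.T@(s['tool_pos']-p)*1e3).round(1),'psi',np.degrees(np.arctan2(-(A[:,2]@By),A[:,2]@Bx)).round(1),'F tool',(A.T@s['wrist_force']).round(1))
E
python3 pv.py
```

```text
t 13.27 bay [-52.5  90.2 112.9] F(bay) [ 0.8  1.5 -0. ] w -0.0 q [-0.02  0.09  2.04  0.    1.01 -1.5 ]
tool axes in bay [[0.0, -0.0, -1.0], [0.301, 0.954, 0.0], [0.954, -0.301, 0.0]]
turn to jaw -1 y: [ 7.251e+01  1.000e-02 -1.000e-02] then offsets cm: [[-0.01, -4.75, 5.62]]
turn to jaw 1 y: [-1.0749e+02  1.0000e-02  1.0000e-02] then offsets cm: [[-0.01, 4.75, -5.62]]
offsets now: [[-0.01, -6.79, -2.84]]
tool rel to pivot in tool frame mm [ 0.1 21.9 48.7] psi 17.5 F tool [0.  1.7 0.3]
```

carry_out --offset '[[0, -0.43, 0.16], [0, -0.43, 0.16], [0, -0.43, 0.16], [0, -0.43, 0.16], [0, -0.43, 0.16]]' --delta_rot '[[4.8, 0, 0], [4.8, 0, 0], [4.8, 0, 0], [4.8, 0, 0], [4.8, 0, 0]]'

```text
time: 13.68
tool_pos: [0.5475, 0.0142, 0.1129]
tcp_rot: [-0.82, 1.411, 0.82]
wrist_force: [-1.4, -0.7, 1.1]
width: 0.003
```

carry_out --offset '[[0, -0.43, 0.16], [0, -0.43, 0.16], [0, -0.43, 0.16], [0, -0.43, 0.16], [0, -0.43, 0.16]]' --delta_rot '[[4.8, 0, 0], [4.8, 0, 0], [4.8, 0, 0], [4.8, 0, 0], [4.8, 0, 0]]'

```text
time: 14.1
tool_pos: [0.569, 0.0069, 0.1128]
tcp_rot: [-0.496, 1.513, 0.496]
wrist_force: [-2.1, 0.4, 0.0]
width: 0.001
```

```bash
python3 pv.py
```

```text
t 14.1 bay [-66.7  48.1 112.8] F(bay) [0.8 2.  0. ] w 0.0 q [-0.03  0.17  1.95  0.    1.02 -0.67]
tool axes in bay [[0.0, 0.0, -1.0], [0.91, 0.415, 0.0], [0.415, -0.91, -0.0]]
turn to jaw -1 y: [ 2.451e+01 -1.000e-02 -2.000e-02] then offsets cm: [[-0.02, -3.33, 1.41]]
turn to jaw 1 y: [-1.5549e+02  3.0000e-02 -1.0000e-02] then offsets cm: [[-0.02, 3.33, -1.41]]
offsets now: [[-0.02, -3.61, -0.1]]
tool rel to pivot in tool frame mm [ 0.2 20.4 48.8] psi 65.5 F tool [-0.   1.5 -1.5]
```

carry_out --offset '[[0, -0.43, 0.16], [0, -0.43, 0.16], [0, -0.43, 0.16], [0, -0.43, 0.16], [0, -0.3, 0.1]]' --delta_rot '[[4.9, 0, 0], [4.9, 0, 0], [4.9, 0, 0], [4.9, 0, 0], [4.9, 0, 0]]'

```text
time: 14.52
tool_pos: [0.5851, -0.0075, 0.1128]
tcp_rot: [-0.161, 1.564, 0.162]
wrist_force: [0.4, 1.6, -1.5]
width: -0.002
```

```bash
python3 pv.py
```

```text
t 14.52 bay [-84.1  35.2 112.8] F(bay) [ 1.5 -0.8 -1.5] w -0.0 q [-0.06  0.2   1.92  0.    1.03 -0.26]
tool axes in bay [[0.0, -0.001, -1.0], [1.0, -0.0, 0.0], [-0.0, -1.0, 0.001]]
turn to jaw -1 y: [-0.01  0.04 -0.02] then offsets cm: [[-0.02, -1.59, 0.12]]
turn to jaw 1 y: [ 1.7999e+02 -4.0000e-02 -6.0000e-02] then offsets cm: [[-0.02, 1.59, -0.12]]
offsets now: [[-0.02, -1.59, 0.12]]
tool rel to pivot in tool frame mm [ 0.3 21.4 48.8] psi 90.0 F tool [1.5 1.5 0.8]
```

Now small pushes to the stop.

carry_out --offset '[[0, -0.06, 0], [0, -0.06, 0], [0, -0.06, 0], [0, -0.06, 0], [0, 0, 0]]' --delta_rot '[[0, 0, 0], [0, 0, 0], [0, 0, 0], [0, 0, 0], [0, 0, 0]]'

```text
time: 14.93
tool_pos: [0.5852, -0.01, 0.1126]
tcp_rot: [-0.166, 1.564, 0.166]
wrist_force: [-0.0, 1.1, 0.5]
width: 0.004
```

```bash
python3 pv.py
```

```text
t 14.93 bay [-86.6  35.6 112.6] F(bay) [ 1.  -0.2  0.5] w 0.0 q [-0.06  0.2   1.92  0.    1.03 -0.27]
tool axes in bay [[-0.0, -0.001, -1.0], [1.0, 0.006, -0.0], [0.006, -1.0, 0.001]]
turn to jaw -1 y: [0.32 0.04 0.01] then offsets cm: [[-0.04, -1.34, 0.16]]
turn to jaw 1 y: [-1.7968e+02 -2.0000e-02  6.0000e-02] then offsets cm: [[-0.04, 1.34, -0.16]]
offsets now: [[-0.04, -1.34, 0.16]]
tool rel to pivot in tool frame mm [ 0.4 18.6 48.5] psi 89.7 F tool [-0.5  1.   0.2]
```

carry_out --offset '[[0, -0.05, 0], [0, -0.05, 0], [0, 0, 0], [0, 0, 0], [0, 0, 0]]' --delta_rot '[[0, 0, 0], [0, 0, 0], [0, 0, 0], [0, 0, 0], [0, 0, 0]]'

```text
time: 15.35
tool_pos: [0.5852, -0.0109, 0.1124]
tcp_rot: [-0.165, 1.564, 0.165]
wrist_force: [0.1, 1.8, 1.4]
width: 0.0
```

carry_out --offset '[[0, -0.05, 0], [0, -0.05, 0], [0, 0, 0], [0, 0, 0], [0, 0, 0]]' --delta_rot '[[0, 0, 0], [0, 0, 0], [0, 0, 0], [0, 0, 0], [0, 0, 0]]'

```text
time: 15.77
tool_pos: [0.5853, -0.0111, 0.1124]
tcp_rot: [-0.164, 1.565, 0.166]
wrist_force: [-0.3, 6.5, 1.7]
width: -0.002
```

```bash
python3 pv.py
```

```text
t 15.77 bay [-87.6  35.8 112.4] F(bay) [ 6.4 -1.   1.7] w -0.0 q [-0.06  0.2   1.92  0.    1.03 -0.27]
tool axes in bay [[0.002, -0.0, -1.0], [1.0, 0.004, 0.002], [0.004, -1.0, 0.0]]
turn to jaw -1 y: [ 0.25  0.01 -0.09] then offsets cm: [[-0.06, -1.24, 0.18]]
turn to jaw 1 y: [-1.7975e+02  1.5000e-01  1.0000e-02] then offsets cm: [[-0.06, 1.24, -0.18]]
offsets now: [[-0.06, -1.24, 0.17]]
tool rel to pivot in tool frame mm [ 0.6 17.7 48.3] psi 89.8 F tool [-1.7  6.4  1.1]
```

The force rose to 6.4 N with no further motion, so the keeper is at its stop. I'll back off, rise and verify.

carry_out --offset '[[0, 0.3, 0], [0, 0.6, 0], [0, 0.8, 0], [-1.5, 0.3, 0], [-2.5, 0, 0]]' --delta_rot '[[0, 0, 0], [0, 0, 0], [0, 0, 0], [0, 0, 0], [0, 0, 0]]'

```text
time: 16.18
tool_pos: [0.5777, 0.0084, 0.1487]
tcp_rot: [-0.165, 1.573, 0.167]
wrist_force: [0.3, 0.2, 0.6]
width: 0.0
```

carry_out --offset '[[-2.5, -2, 0], [-2, -3.5, 0], [-1.5, -3.5, 0], [0, -3, 0], [0, 0, 0]]' --delta_rot '[[0, 0, 0], [0, 0, 0], [0, 0, 0], [0, 0, 0], [0, 0, 0]]'

```text
time: 16.6
tool_pos: [0.608, -0.1148, 0.2142]
tcp_rot: [-0.166, 1.561, 0.159]
wrist_force: [-0.6, 0.8, -0.5]
width: 0.001
```

```bash
python3 -c "
from plan import *
s,p,d=snap('wrist','w6'); show(); a,b,_=snap('top','top1')
P=cloud('wrist',d,s);e=P-[q[0],q[1],0]; X,Y=e@Bx*1e3,e@By*1e3; Z=e[...,2]*1e3
h=cv2.cvtColor(p,cv2.COLOR_RGB2HSV)
t=((h[...,0]<8)|(h[...,0]>172))&(h[...,1]>150)&(abs(Y)<130)&(abs(X)<200)&(Z>127)&(Z<135)
print('post top',t.sum(),X[t].mean(),Y[t].mean())
for lo,hi in((-68,-20),(10,20),(50,70)):
    m=(p.max(2)<45)&(X>-125)&(X<-90)&(Y>lo)&(Y<hi)&(Z>80)&(Z<105);print('strip',m.sum(),np.percentile(X[m],[2,98]) if m.any() else '',np.median(Z[m]))
t0=cv2.imread('pics/top0.png')[...,::-1]
cv2.imwrite('pics/cmp.png',np.vstack([x[70:290,130:530,::-1] for x in(t0,b)]))
"
```

```text
t 16.65 bay [-191.    35.5  212.8] F(bay) [ 1.1 -0.1 -0.3] w 0.0 q [-0.22  0.17  1.76 -0.    1.22 -0.43]
tool axes in bay [[-0.001, -0.001, -1.0], [1.0, 0.001, -0.001], [0.001, -1.0, 0.001]]
turn to jaw -1 y: [0.07 0.04 0.08] then offsets cm: []
turn to jaw 1 y: [-1.7993e+02 -1.2000e-01  7.0000e-02] then offsets cm: []
offsets now: []
post top 428 -104.99757412849534 35.19619406888091
strip 1234 [-111.71212994 -100.72485639] 89.12238359355928
strip 229 [-111.57329993 -101.2867502 ] 89.10273771519361
strip 0  nan
  return _methods._mean(a, axis=axis, dtype=dtype,
  ret = ret.dtype.type(ret / rcount)
```

View pics/w6.png

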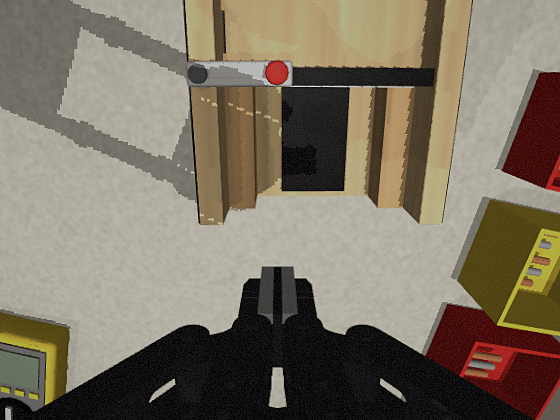

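View pics/cmp.png

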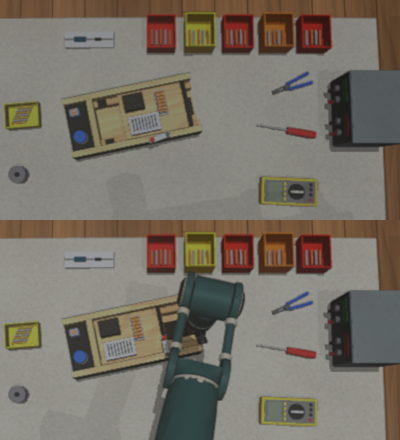

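The keeper lies square across the strip (pivot at (197,73), post at (277,72)), and the loose items are unchanged between the two top views.

```bash
python3 -c "
from workcell import *
print(finish_job(), read_state()['time'])"
```

```text
the job is handed in; nothing more can be done
the job is handed in; nothing more can be done
```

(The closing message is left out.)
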